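# Find the binding shift lever and mark its gear head

## Task

One of the two used gear heads has a shift lever that binds partway. First swing both levers over from rest as far as each will go, feeling gently for the binding and never forcing a lever or squeezing its brittle knob, and leave each standing where it stopped, the free one fully over. Only then bring the lever that binds back to rest, stand the red marker upright in the dish on its gear head, and leave the other tools where they lie.

Things in the scene. Friction and masses are not known exactly. Their poses are not given: they have to be found in the camera images.
- green_head: Used gear head, a green-painted box 190 x 130 x 70 mm (x, y, z), bolted down on the table; origin at the centre of its underside, its x axis runs from its front (robot side, where the lever points) to its back. On top: the shift lever's pivot and, behind it, a black dish.
- green_pivot (a point): Point on the vertical hinge axis of the green head's shift lever, at the height (120 mm above the table) of the middle of the knob; 30 mm in front of the head's centre.
- green_knob (a point): Middle of the upright black cylindrical brittle plastic knob at the end of the green head's steel shift lever: knob 24 mm across, from 88 to 140 mm above the table, 110 mm from the hinge axis; this point is 120 mm above the table. The flat lever arm below it lies 78 to 88 mm above the table. Moves with the lever.
- green_hub (a point): Top of the hub of the green head's lever, on the hinge axis, 96 mm above the table. How it feels: free, a steady 3 to 4 N at the knob while it moves, all the way; binding, that much up to a point between 0.55 and 1.05 rad, then 8 to 12 N more per 10 mm of knob travel, springing back slightly when let go. Over 25 N on knob or lever in all, squeeze of both fingers added in, breaks it: push, do not grip hard.
- green_lever (a joint): Angle of the green head's shift lever about its vertical hinge: 0 = rest stop (knob on the robot's left, 0.7 rad to the +y side of the head's front direction -x), 1.4 = far stop, fully over (knob on the robot's right, 0.7 rad to the -y side). Grows counter-clockwise seen from above. No spring: it stays where it is left. The end stops are rigid.
- green_dish (a point): Centre of the inner floor of the green head's shallow round black dish, 68 mm inside, rim 6 mm above its floor; floor 72 mm above the table, 50 mm behind the head's centre.
- grey_head: Used gear head, a grey-painted box 190 x 130 x 70 mm (x, y, z), bolted down on the table; origin at the centre of its underside, its x axis runs from its front (robot side, where the lever points) to its back. On top: the shift lever's pivot and, behind it, a black dish.
- grey_pivot (a point): Point on the vertical hinge axis of the grey head's shift lever, at the height (120 mm above the table) of the middle of the knob; 30 mm in front of the head's centre.
- grey_knob (a point): Middle of the upright black cylindrical brittle plastic knob at the end of the grey head's steel shift lever: knob 24 mm across, from 88 to 140 mm above the table, 110 mm from the hinge axis; this point is 120 mm above the table. The flat lever arm below it lies 78 to 88 mm above the table. Moves with the lever.
- grey_hub (a point): Top of the hub of the grey head's lever, on the hinge axis, 96 mm above the table. How it feels: free, a steady 3 to 4 N at the knob while it moves, all the way; binding, that much up to a point between 0.55 and 1.05 rad, then 8 to 12 N more per 10 mm of knob travel, springing back slightly when let go. Over 25 N on knob or lever in all, squeeze of both fingers added in, breaks it: push, do not grip hard.
- grey_lever (a joint): Angle of the grey head's shift lever about its vertical hinge: 0 = rest stop (knob on the robot's left, 0.7 rad to the +y side of the head's front direction -x), 1.4 = far stop, fully over (knob on the robot's right, 0.7 rad to the -y side). Grows counter-clockwise seen from above. No spring: it stays where it is left. The end stops are rigid.
- grey_dish (a point): Centre of the inner floor of the grey head's shallow round black dish, 68 mm inside, rim 6 mm above its floor; floor 72 mm above the table, 50 mm behind the head's centre.
- marker: Red reject marker, loose, upright: round foot 50 mm across and 10 mm high, round stem 20 mm across up to 110 mm, white band near the top; 90 g. Origin at the centre of its underside, z up. Best gripped by the upper stem.
- drill: Used drill, cream and black, lying on its side, 220 mm long, 65 mm high; bystander. Origin at its underside middle.
- grinder: Used angle grinder, dark red barrel with grey head and disc standing 110 mm high, about 260 mm long; bystander. Origin at its underside middle.
- wrench: Open-ended steel wrench lying between the robot and the left-hand head; bystander. Origin at its underside.
- screwdriver: Screwdriver lying between the two heads; bystander. Origin at its underside.
- oil_bottle: Amber oil bottle with white cap, 52 mm across, 130 mm high; bystander. Origin at its underside middle.
- bearing: Steel bearing ring, 52 mm across, 16 mm high; bystander. Origin at its underside middle.
- bit_tray: Blue divided tray, 120 x 160 x 40 mm; bystander. Origin at its underside middle.
Mind the look-alikes: they are no part of the job. What is shaped like the marker but black or blue is not meant.

How it is judged (in metres and radians):
On the way:
1. both levers have been swung as far as they will go and stand there at the same time: the free one fully over (above 1.25 rad), the other one up to where it binds (above 0.52 rad) (((value of joint green_lever above 1.25 rad and value of joint grey_lever above 0.52 rad) or (value of joint grey_lever above 1.25 rad and value of joint green_lever above 0.52 rad))), for 0.2 s.
At the end, for the whole second after the job is handed in: The free lever stands fully over (above 1.25 rad), the binding lever is back at rest (below 0.15 rad), the marker stands upright (within 0.12 rad) in the dish of the head that binds, its foot on the dish floor (within 5 mm) and within 15 mm of the dish centre; marker and levers are still (((value of joint green_lever above 1.25 rad and value of joint grey_lever below 0.15 rad and horizontal distance between marker and grey_dish below 0.015 m and z of marker in the frame of grey_dish between -0.005 and 0.005 m and angle between marker's own z axis and vertical below 0.12 rad) or (value of joint grey_lever above 1.25 rad and value of joint green_lever below 0.15 rad and horizontal distance between marker and green_dish below 0.015 m and z of marker in the frame of green_dish between -0.005 and 0.005 m and angle between marker's own z axis and vertical below 0.12 rad)) and linear speed of marker below 0.02 m/s and not (velocity of joint any of green_lever, grey_lever above 0.05 rad/s or velocity of joint any of green_lever, grey_lever below -0.05 rad/s)); the robot touches nothing.
It fails at once if a shift lever or its brittle knob is forced or squeezed: more than 25 N in all between the gripper or arm and a lever (contact force between any of the fingers, the arm and green_lever above 25 N or contact force between any of the fingers, the arm and grey_lever above 25 N).
It fails at once if another tool on the table is shoved more than 30 mm from where it lay (distance of any of drill, grinder, wrench, screwdriver, oil_bottle, bearing, bit_tray from where it was at the start of the episode above 0.03 m).
It fails at once if the marker is dropped or knocked over (angle between marker's own z axis and vertical above 0.8 rad or linear speed of marker above 1.2 m/s).
It also fails if it takes over 72 s, if anything falls off the work surface, if the arm or the gripper's body presses on something with over 40 N, if the wrist force passes 120 N, or if a joint passes its speed limit or range.

## Robot

A 6-joint arm with a two-finger parallel gripper is mounted at the origin on the work surface. World frame = base frame: x ahead of the robot, y to its left, z up, the work surface at z = 0. Lengths are in mm, angles in rad, forces in N, time in s.
With the tool pointing down it reaches from about 325 to 900 mm from the base axis. Payload 3.5 kg.
Tool frame: the origin (TCP) lies between the finger pads; the fingertips stand robot.tip_reach ahead of it and the grasp point (between the pads) lies 3 mm ahead of it (robot.tip_reach is the distance from the TCP to the fingertips, in mm); z points along the fingers, y is the direction in which the jaws open and shut (so a half turn about z gives the same grasp; the last joint's range is limited). The gripper opens to 85 mm and grips with 20 to 120 N. Pads are 22 mm wide; open, the fingers measure 114 mm over their backs; the gripper's body (76 mm by 85 mm) begins 54 mm behind the grasp point. The pads swing forward as they close: fully open they stand 13 mm farther back than shut.
Start: joints at [1.236, 0.276, -0.026, 1.268, 0, 1.467], TCP at [143.588, 608.28, 253.313] pointing down, gripper open.
Joint ranges: [-3.12, 3.12], [-0.85, 1.88], [-1.08, 1.24], [-1.95, 2.15], [-1.57, 1.53], [-3.14, 3.14]. Speed limits (rad/s): [2.57, 2.57, 3.14, 3.14, 3.14, 3.14].

## Interface

Orientations are given as a rotation vector (axis times angle).
In Python, from workcell import robot, let_go, grasp, ik, status, optics, ticket gives the robot as it stands. The module is installed in compiled form; this text tells all that it offers. Calls block until the motion is done:
- robot.move_pose(position, orientation): joint-space move of the TCP to a pose.
- robot.servo_line(position, ori=None, speed=150, stop_force=None): straight line of the TCP; ori=None keeps the orientation; speed is the mean speed in mm/s. With stop_force (N) it stops when the force on the tool has changed by that much, and returns True; else False.
- robot.set_joints(angles): joint-space move.
- let_go() and grasp(): open the fingers fully, or close them until they stop; the grip force is fixed at half the most.
- robot.dwell(seconds).
- ik(position, orientation): joint angles nearest the present ones, or None.
- status.get_state(): the state.
- optics.capture(name): name is "scene" or "side" or "wrist"; returns the picture (384x512x3 uint8, red, green, blue); there is no depth.
- optics.calibration(name): a dict with "mtx" (3x3 intrinsics, pixels), "origin" and "attitude" of the camera in the world. Camera axes: x right, y up, looking along -z (the intrinsics and any distortion apply to the point x, -y, -z); pixel columns grow to the right and rows downward; lengths in mm; the calibration is good to about 2 mm. A picture is of the moment at which its call begins: read the wrist's pose just before it. calibration takes no time and is no camera call; for the wrist camera it gives the pose at the moment of the call.
A pose or a line that the arm cannot do raises robot.MotionError and nothing moves.
- ticket.hand_in(): hands the job in, once; it reports no verdict.
Trained networks look in the newest picture that a camera, given by its name, has taken for a name from the list of things; names that differ only in an ending like _2 or _b are one class to them, and where a whole thing is asked for, a point or a joint stands for the part that bears it (a point fixed in the world has none). Each returns a list of dicts, best first, with "conf" (0 to 1); they miss things now and then, are a little off and sometimes report something else, mostly with a low value. They report only what shows in the picture. A call takes as long as a camera call. They do not tell look-alikes from the thing itself.
- optics.recognise(label, camera): "at" ([row, column] in pixels, amid what is visible of it).
- optics.tip_of(label, camera): "at" ([row, column] in pixels: a listed point, or the origin of a listed thing).
The state is a dict: "time_s": time; "joint_pos": joint angles; "qd": joint speeds; "tau": joint torques, N m; "ee_pos": TCP position; "eef_rot": TCP orientation; "wrist_force": force on the tool from outside, world axes, zero at the start; "wrist_torque": the same for the moment, N m; "width": finger opening in mm.
Only numpy, scipy, OpenCV 4.12 (cv2) and the standard library are available. Lean on these libraries where they do the work, as an engineer would, in place of code of your own. Each camera call takes 0.05 s, during which the arm holds its last target.

## Working session

There is one attempt and no reset: what is moved stays moved. The work goes in short steps, each a Python script; the robot and the scene stay as the last script left them, time stands still between calls to the robot, and variables do not carry over. Pictures are saved under pics/ and viewed, and the job is handed in when it is done.

```bash
mkdir -p pics; ls; python3 - <<'E'
from workcell import robot, optics, status
import cv2
s=status.get_state(); print(s, robot.tip_reach)
for c in ("scene","side","wrist"):
    im=optics.capture(c); cv2.imwrite(f"pics/{c}0.png",cv2.resize(im[:,:,::-1],(800,600)))
    k=optics.calibration(c); print(c,k)
    for n in ["green_pivot","green_knob","green_hub","green_dish","grey_pivot","grey_knob","grey_hub","grey_dish","marker","green_head","grey_head"]:
        print(n,[(tuple(round(float(v)) for v in d["at"]),round(d["conf"],2)) for d in optics.tip_of(n,c)][:4])
print(status.get_state()["time_s"])
E
```

```text
pics
{'time_s': 0.0, 'joint_pos': array([ 1.23563525e+00,  2.77156576e-01, -2.79298014e-02,  1.26799471e+00,
       -2.90640626e-05,  1.46739377e+00]), 'qd': array([-0.00088235, -0.00010031, -0.00067665, -0.00348338,  0.00175102,
       -0.00094828]), 'tau': array([ 5.56102877e-04, -4.45505333e+01,  2.95205712e+01,  1.64087611e-02,
       -1.13621841e-04, -2.63770872e-07]), 'ee_pos': array([143.32643218, 607.57255169, 252.12196412]), 'eef_rot': array([-0.36317677, -3.12005615,  0.00351237]), 'wrist_force': array([-0.05476891,  0.21517371, -0.53666299]), 'wrist_torque': array([-0.0174508 ,  0.00286402, -0.00992236]), 'width': 85.57131589599811} 22.0
scene {'mtx': array([[386.41985098,   0.        , 255.59258225],
       [  0.        , 386.41985098, 187.02558686],
       [  0.        ,   0.        ,   1.        ]]), 'origin': array([1517.69714652, -466.08251625,  820.93868222]), 'attitude': array([0.87103709, 0.53750394, 1.01767323])}
green_pivot []
green_knob [((176, 194), 0.59)]
green_hub [((201, 185), 0.89)]
green_dish [((222, 193), 0.95)]
grey_pivot [((171, 307), 0.85)]
grey_knob [
[... 821 characters left out ...]
 [((141, 253), 0.88)]
grey_dish [((143, 275), 0.7), ((128, 230), 0.68), ((153, 204), 0.32)]
marker [((188, 266), 0.8), ((206, 277), 0.78), ((220, 249), 0.61), ((233, 320), 0.47)]
green_head [((262, 256), 0.97)]
grey_head [((163, 263), 0.71), ((107, 215), 0.55)]
wrist {'mtx': array([[276.62176029,   0.        , 255.73336874],
       [  0.        , 276.62176029, 193.95561777],
       [  0.        ,   0.        ,   1.        ]]), 'origin': array([ 79.18101879, 624.27999325, 373.33227768]), 'attitude': array([-0.22436738, -0.17724515,  1.3310151 ])}
green_pivot []
green_knob []
green_hub []
green_dish []
grey_pivot []
grey_knob []
grey_hub []
grey_dish []
marker []
green_head []
grey_head []
1.8
```

View pictures.

View pics/scene0.png

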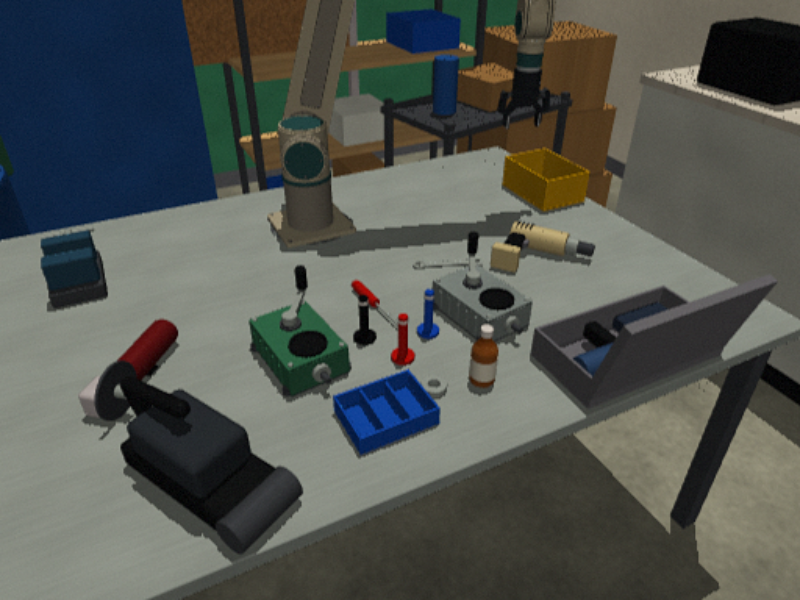

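View pics/side0.png

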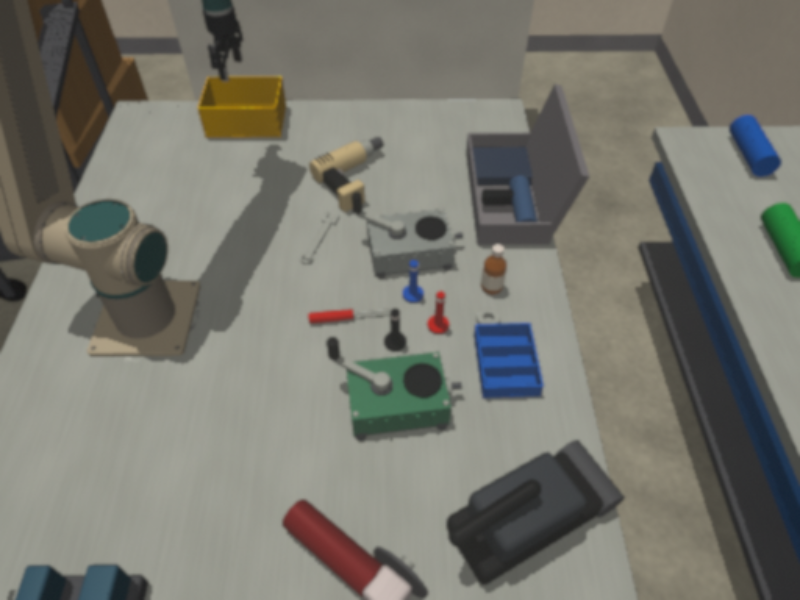

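View pics/wrist0.png

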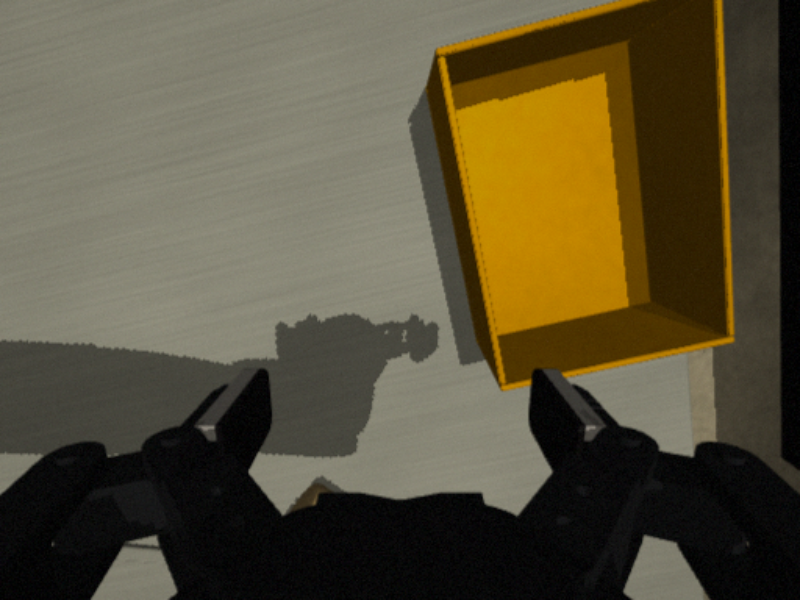

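```bash
cat > h.py <<'E'
import numpy as np, cv2
from scipy.spatial.transform import Rotation as R
from workcell import robot, optics, status, ik, let_go, grasp, ticket
def ray(k,at):
    K=k["mtx"]; r,c=at
    d=np.array([(c-K[0,2])/K[0,0], -(r-K[1,2])/K[1,1], -1.0])
    d=R.from_rotvec(k["attitude"]).apply(d); return np.array(k["origin"]),d/np.linalg.norm(d)
def onplane(k,at,z):
    o,d=ray(k,at); return o+d*(z-o[2])/d[2]
def tri(rs):
    A=np.zeros((3,3));b=np.zeros(3)
    for o,d in rs:
        P=np.eye(3)-np.outer(d,d);A+=P;b+=P@o
    x=np.linalg.solve(A,b); return x,[round(float(np.linalg.norm((np.eye(3)-np.outer(d,d))@(x-o))),1) for o,d in rs]
def proj(k,p):
    q=R.from_rotvec(k["attitude"]).inv().apply(np.array(p)-k["origin"]); K=k["mtx"]
    return (K[1,2]+K[1,1]*(-q[1])/(-q[2]), K[0,2]+K[0,0]*q[0]/(-q[2]))
E
python3 - <<'E'
from h import *
np.set_printoptions(precision=1,suppress=True)
S=optics.calibration("scene");D=optics.calibration("side")
P={"green_knob":((176,194),(219,214),120),"green_hub":((201,185),(242,245),96),"green_dish":((222,193),(242,266),72),
"grey_pivot":((171,307),(141,256),120),"grey_knob":((156,300),(130,230),120),"grey_hub":((175,302),(141,253),96),"grey_dish":((190,317),(143,275),72),
"marker_red":((230,256),(206,277),0),"black":((215,230),(220,249),0),"blue":((212,274),(188,266),0),"greenhead":((228,189),(262,256),0),"greyhead":((200,309),(163,263),0)}
for n,(a,b,z) in P.items():
    x,e=tri([ray(S,a),ray(D,b)]); print(n,x,e,onplane(S,a,z)[:2],onplane(D,b,z)[:2])
E
```

```text
green_knob [ 440.6 -160.4  120.7] [1.3, 1.3] [ 440.9 -161.4] [ 440.2 -158.3]
green_hub [ 534.3 -225.8   97.1] [0.7, 0.7] [ 532.2 -224.8] [ 534.4 -225.9]
green_dish [ 599.8 -217.7   66. ] [8.9, 8.9] [ 614.5 -228.5] [ 597.9 -211.3]
grey_pivot [572.  201.9 108. ] [5.5, 5.5] [582.4 198.1] [572.  181.5]
grey_knob [477.8 236.9 119.1] [2.9, 2.9] [482.5 231.9] [477.5 240.2]
grey_hub [561.8 196.5  97.9] [5.7, 5.7] [565.2 190.6] [561.4 206.7]
grey_dish [642.8 206.2  79.6] [4.4, 4.4] [637.9 207.2] [643.3 220.3]
marker_red [644.6 -23.4  -6.6] [7.6, 7.6] [657.5 -35.3] [643.1 -19.1]
black [545.8 -78.4  -0.9] [1.1, 1.1] [547.7 -80. ] [545.6 -77.8]
blue [606.8  58.5   5.9] [0.5, 0.5] [599.7  63. ] [607.1  62.8]
greenhead [ 566.  -236.3    8.2] [6.6, 6.6] [ 551.4 -227.4] [ 567.4 -239. ]
greyhead [598.8 200.5  -2.1] [8.8, 8.8] [593.8 210.2] [599.1 186.5]
```

```bash
cat >> h.py <<'E'
def ori(jaw):  # tool down, jaw (tool y) along world angle jaw
    y=np.array([np.cos(jaw),np.sin(jaw),0]); z=np.array([0,0,-1.]); x=np.cross(y,z)
    return R.from_matrix(np.column_stack([x,y,z])).as_rotvec()
E
python3 - <<'E'
from h import *
np.set_printoptions(precision=2,suppress=True)
s=status.get_state(); k=optics.calibration("wrist")
r=R.from_rotvec(s["eef_rot"]); print(r.as_matrix(), r.inv().apply(k["origin"]-s["ee_pos"]), r.inv().apply(R.from_rotvec(k["attitude"]).apply([0,0,-1])))
for j in (0,np.pi,np.pi/2,-np.pi/2):
    for p in ([480,0,350],[530,0,330],[440,-150,120],[470,240,120],[645,-20,300],[440,-300,120]): 
        q=ik(p,ori(j)); print(round(j,2),p,q)
E
```

```text
[[-0.97  0.23 -0.  ]
 [ 0.23  0.97 -0.  ]
 [ 0.   -0.   -1.  ]] [  66.36    0.77 -120.04] [-0.26 -0.    0.97]
0 [480, 0, 350] [-0.13 -0.02 -0.17  1.43  0.    1.44]
0 [530, 0, 330] [-0.12  0.08 -0.11  1.39  0.    1.45]
0 [440, -150, 120] [-0.47  0.11 -0.54  0.93  0.    1.1 ]
0 [470, 240, 120] [ 0.35  0.22 -0.41  0.95  0.    1.92]
0 [645, -20, 300] [-0.13  0.29  0.09  1.37  0.    1.44]
0 [440, -300, 120] [-0.72  0.22 -0.4   0.95  0.    0.85]
3.14 [480, 0, 350] [-0.13 -0.02 -0.17  1.43  0.   -1.71]
3.14 [530, 0, 330] [-0.12  0.08 -0.11  1.39  0.   -1.69]
3.14 [440, -150, 120] [-0.47  0.11 -0.54  0.93  0.   -2.04]
3.14 [470, 240, 120] [ 0.35  0.22 -0.41  0.95  0.   -1.22]
3.14 [645, -20, 300] [-0.13  0.29  0.09  1.37  0.   -1.7 ]
3.14 [440, -300, 120] [-0.72  0.22 -0.4   0.95  0.   -2.29]
1.57 [480, 0, 350] [-0.13 -0.02 -0.17  1.43  0.   -0.13]
1.57 [530, 0, 330] [-0.12  0.08 -0.11  1.39  0.   -0.12]
1.57 [440, -150, 120] [-0.47  0.11 -0.54  0.93  0.   -0.47]
1.57 [470, 240, 120] [ 0.35  0.22 -0.41  0.95  0.    0.35]
1.57 [645, -20, 300] [-0.13  0.29  0.09  1.37  0.   -0.13]
1.57 [440, -300, 120] [-0.72  0.22 -0.4   0.95  0.   -0.72]
-1.57 [480, 0, 350] [-0.13 -0.02 -0.17  1.43  0.    3.01]
-1.57 [530, 0, 330] [-0.12  0.08 -0.11  1.39  0.    3.02]
-1.57 [440, -150, 120] [-0.47  0.11 -0.54  0.93  0.    2.67]
-1.57 [470, 240, 120] [ 0.35  0.22 -0.41  0.95  0.   -2.79]
-1.57 [645, -20, 300] [-0.13  0.29  0.09  1.37  0.    3.01]
-1.57 [440, -300, 120] [-0.72  0.22 -0.4   0.95  0.    2.42]
```

```bash
python3 - <<'E'
from h import *
np.set_printoptions(precision=1,suppress=True)
names={"g":["grey_knob","grey_hub","grey_dish","grey_pivot"],"m":["marker"],"n":["green_knob","green_hub","green_dish","green_pivot"]}
Z={"knob":120,"hub":96,"ivot":120,"dish":72,"rker":0}
for t,p in (("g",[500,190,330]),("m",[600,-20,330]),("n",[480,-210,330])):
    robot.move_pose(p,ori(np.pi/2)); robot.dwell(0.2)
    k=optics.calibration("wrist"); im=optics.capture("wrist")
    cv2.imwrite(f"pics/w1{t}.png",cv2.resize(im[:,:,::-1],(800,600)))
    for n in names[t]:
        for z in Z:
            if n.endswith(z):
                for d in optics.tip_of(n,"wrist")[:4]: print(n,np.array(d["at"]),round(d["conf"],2),onplane(k,d["at"],Z[z]))
    print(status.get_state()["time_s"],status.get_state()["ee_pos"])
E
```

```text
grey_knob [146.5 305.7] 0.71 [464.9 250.3 120. ]
grey_hub [218.8 256.1] 0.86 [564.6 191.9  96. ]
grey_hub [309.4 198.1] 0.23 [708.5 105.5  96. ]
grey_dish [260.  266.4] 0.81 [639.6 207.7  72. ]
grey_dish [309.9 200.1] 0.29 [728.1 102.8  72. ]
grey_pivot [224.5 259.8] 0.92 [563.4 196.6 120. ]
4.25 [499.9 190.2 329.9]
marker [134.2 221.7] 0.93 [557.2 -72.    0. ]
marker [162.6 303.2] 0.82 [602.4  60.    0. ]
marker [190.5 250.9] 0.71 [649.7 -25.7   0. ]
marker [265.5 192.5] 0.46 [ 790.5 -131.9    0. ]
5.475 [599.7 -18.8 330.2]
green_knob [139.6 294.6] 0.88 [ 438.  -162.8  120. ]
green_hub [207.  242.4] 0.7 [ 529.  -226.1   96. ]
green_pivot [213.9 243.5] 0.62 [ 530.3 -223.6  120. ]
6.825 [ 480.3 -209.6  329.9]
```

View pics/w1g.png

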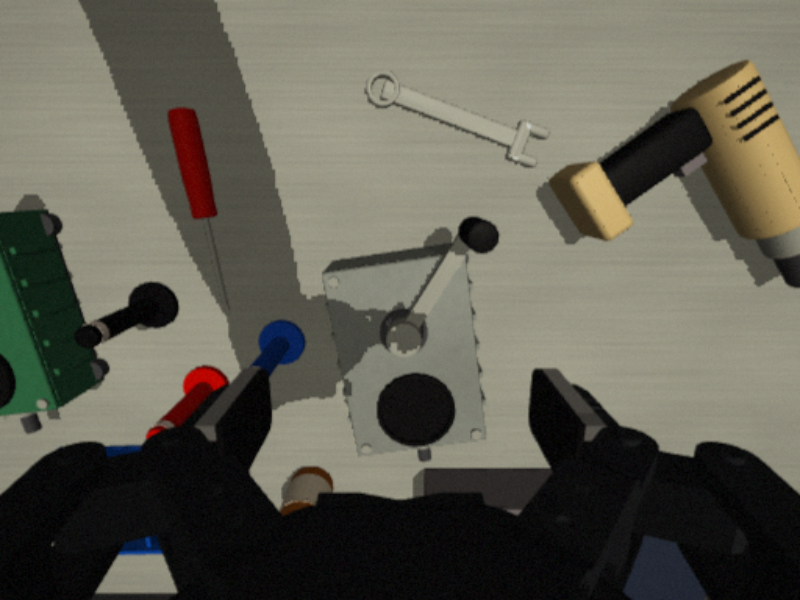

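View pics/w1m.png

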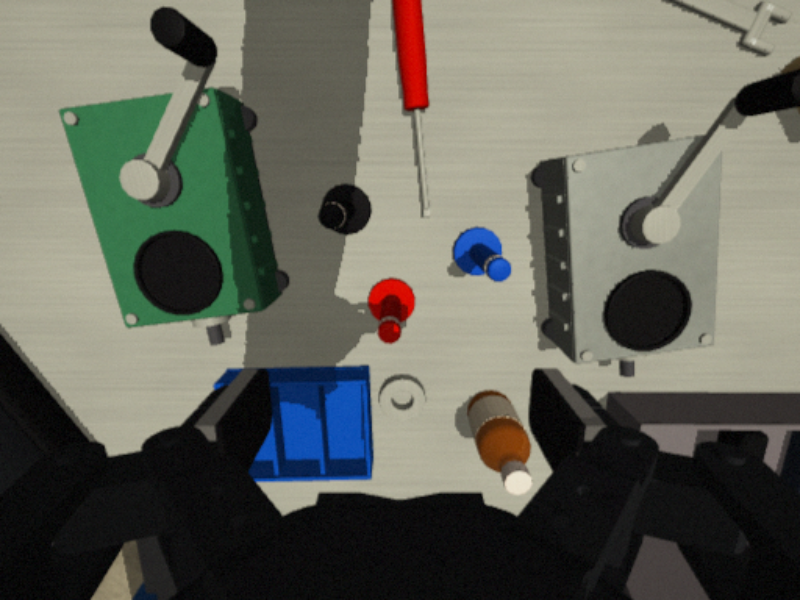

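View pics/w1n.png

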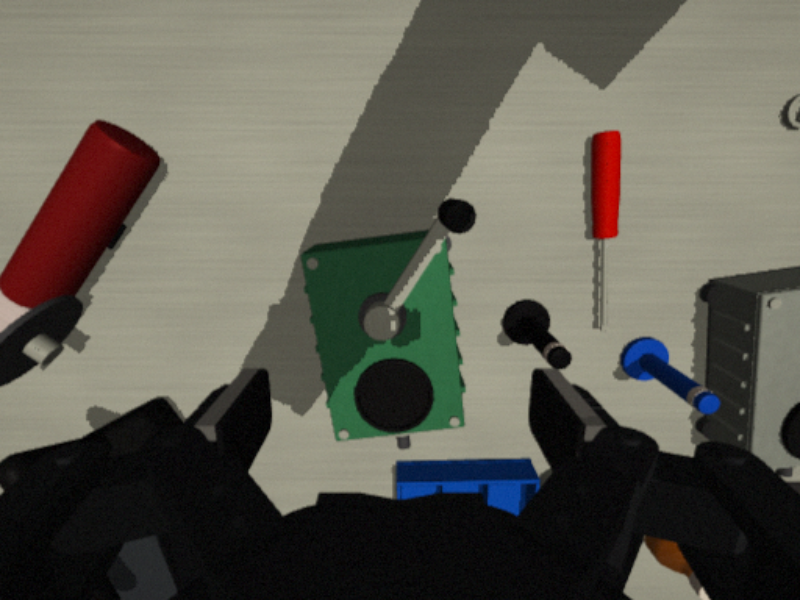

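```bash
python3 - <<'E'
from h import *
np.set_printoptions(precision=1,suppress=True)
k0=optics.calibration("wrist"); s=status.get_state()
off=k0["origin"]-s["ee_pos"]
def kk(p): return dict(mtx=k0["mtx"],attitude=k0["attitude"],origin=np.array(p)+off)
def f(p,u,v,z): return onplane(kk(p),((v+.5)/1.5625-.5,(u+.5)/1.5625-.5),z)[:2]
G=[499.9,190.2,329.9];M=[599.7,-18.8,330.2];N=[480.3,-209.6,329.9]
for nm,a in dict(greyknob=(G,480,235,140),greyhub=(G,404,333,96),greydish=(G,416,410,75),greydishM=(M,648,310,75),greyhubM=(M,656,223,96),
 greenknob=(N,457,215,140),greenhub=(N,381,322,96),greendish=(N,394,395,75),greendishM=(M,178,272,75),greenhubM=(M,145,180,96),
 redfoot=(M,391,300,10),redtop=(M,390,330,110),blue=(M,478,250,10),black=(M,346,208,10),bottletop=(M,517,481,130),bearing=(M,402,393,8),trayNear=(M,370,367,40)).items(): print(nm,f(*a))
im=cv2.imread("pics/w1m.png"); cv2.imwrite("pics/crop.png",cv2.resize(im[180:380,280:560],None,fx=2.8,fy=2.8))
E
```

```text
greyknob [467.3 248. ]
greyhub [556.4 194.5]
greydish [641.9 206.6]
greydishM [641.3 206.1]
greyhubM [562.1 188.9]
greenknob [ 433.8 -168.7]
greenhub [ 526.8 -225. ]
greendish [ 606.5 -214.3]
greendishM [ 607.  -213.9]
greenhubM [ 529.2 -219.1]
redfoot [649.4 -27.4]
redtop [648.8 -26.2]
blue [596.5  61.7]
black [554.7 -71.8]
bottletop [779.4  83.3]
bearing [757.9 -15.5]
trayNear [712.5 -48.6]
```

View pics/crop.png

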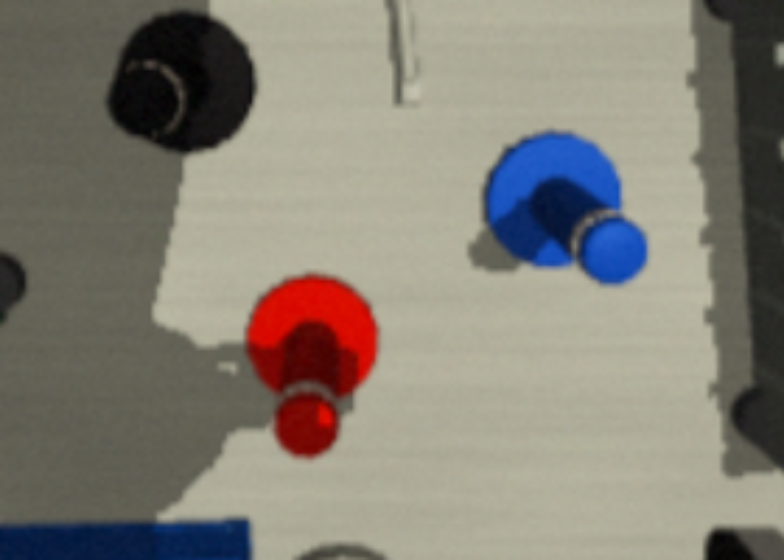

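```bash
cat >> h.py <<'E'
GEO={"green":(np.array([528.5,-224.5]),0.14),"grey":(np.array([562.,193.]),0.18)}
ZP=116.
def pose(head,th,lead,z=ZP,rad=110.):
    p,yaw=GEO[head]; phi=np.pi-0.7+yaw+th
    u=np.array([np.cos(phi),np.sin(phi)]); t=np.array([-u[1],u[0]])
    xy=p+rad*u+lead*t
    return [*xy,z], ori(phi-np.pi/2), u, t
def force():
    return np.mean([status.get_state()["wrist_force"] for _ in range(1)],axis=0)
def report(head,f0):
    s=status.get_state(); p,yaw=GEO[head]; d=s["ee_pos"][:2]-p
    f=s["wrist_force"]-f0
    phi=np.arctan2(d[1],d[0])%(2*np.pi)
    # angle of knob if contact lead 30
    return s["time_s"],phi-(np.pi-0.7+yaw),np.hypot(*d),f
E
python3 - <<'E'
from h import *
np.set_printoptions(precision=2,suppress=True)
h="green"
for z in (220,):
    P,o,u,t=pose(h,0,6,z); robot.move_pose(P,o)
P,o,u,t=pose(h,0,6); b=robot.servo_line(P,o,speed=120,stop_force=5); robot.dwell(0.2); print("down",b)
f0=force(); print(f0, force())
print(report(h,f0), status.get_state()["width"])
P,o,u,t=pose(h,0,40); b=robot.servo_line(P,o,speed=25,stop_force=2.5)
print(b,report(h,f0)); s=status.get_state(); d=s["ee_pos"][:2]-GEO[h][0]
print("lead",d@t,"rad",d@u, "ft",(s["wrist_force"]-f0)[:2]@t)
k=optics.calibration("wrist"); im=optics.capture("wrist"); cv2.imwrite("pics/c1.png",cv2.resize(im[:,:,::-1],(800,600)))
E
```

```text
down False
[-1.15  0.64  0.34] [-1.15  0.64  0.34]
(8.65, np.float64(0.054537983681676394), np.float64(109.41539591874331), array([0., 0., 0.])) 85.16318497771388
True (9.65, np.float64(0.28803186661682156), np.float64(115.44418679557519), array([ 0.  , -0.52,  0.24]))
lead 32.79373612697799 rad 110.6884417440493 ft 0.4390808922215405
```

View pics/c1.png

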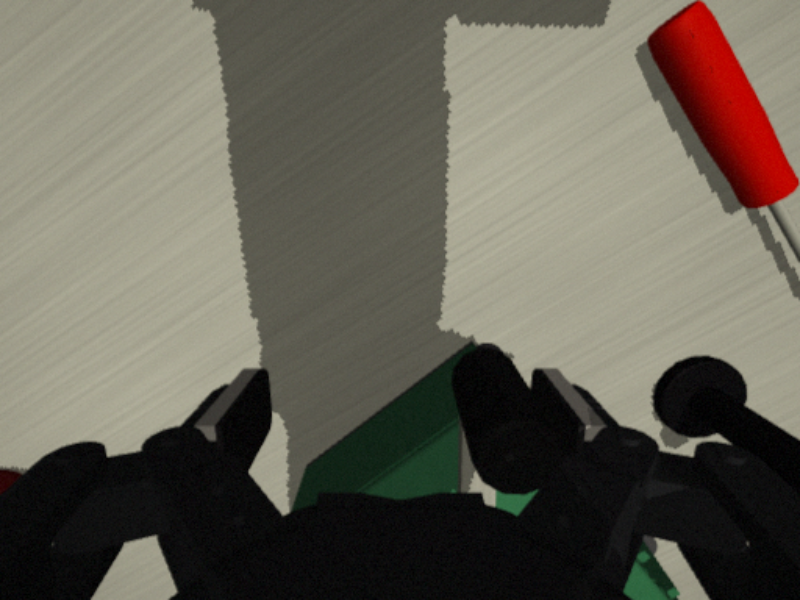

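```bash
cat >> h.py <<'E'
def swing(h,f0,th0,th1,lead,step=0.08,speed=40,lim=10.,sgn=1):
    n=max(1,int(np.ceil(abs(th1-th0)/step))); hist=[]
    for th in np.linspace(th0,th1,n+1)[1:]:
        P,o,u,t=pose(h,th,lead)
        c=float((status.get_state()["wrist_force"]-f0)[:2]@t)   # reaction: along -t when pushing +t
        push=-sgn*c
        b=robot.servo_line(P,o,speed=speed,stop_force=max(lim-max(push,0),3.))
        s=status.get_state(); f=s["wrist_force"]-f0; d=s["ee_pos"][:2]-GEO[h][0]
        # knob angle estimate from current position
        a=np.arctan2(d[1],d[0])%(2*np.pi)-np.arctan2(lead,110.)-(np.pi-.7+GEO[h][1])
        push=-sgn*float(f[:2]@t)
        hist.append((round(float(th),2),round(float(a),3),round(push,1),round(float(f[:2]@u),1),round(float(f[2]),1),b)); print(hist[-1])
        if b or push>lim: return True,a
    return False,a
E
python3 - <<'E'
from h import *
f0=np.array([-1.15,.64,.34])
print(swing("green",f0,0,0.4,32)); print(status.get_state()["time_s"])
E
```

```text
(0.08, 0.076, 0.6, -0.5, -2.1, False)
(0.16, 0.158, 2.0, -1.4, -1.3, False)
(0.24, 0.241, 0.0, -1.0, -0.9, False)
(0.32, 0.322, 1.2, -1.0, -0.6, False)
(0.4, 0.402, 1.0, 0.2, -1.0, False)
(False, np.float64(0.40209905430148707))
11.5833
```

```bash
python3 - <<'E'
from h import *
im=optics.capture("wrist"); im2=optics.capture("side"); im3=optics.capture("scene")
cv2.imwrite("pics/c2.png",np.hstack([cv2.resize(im[:,:,::-1],(400,300)),cv2.resize(im2[180:280,180:313,::-1],(400,300))]))
E
```

```text
(no output)
```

View pics/c2.png

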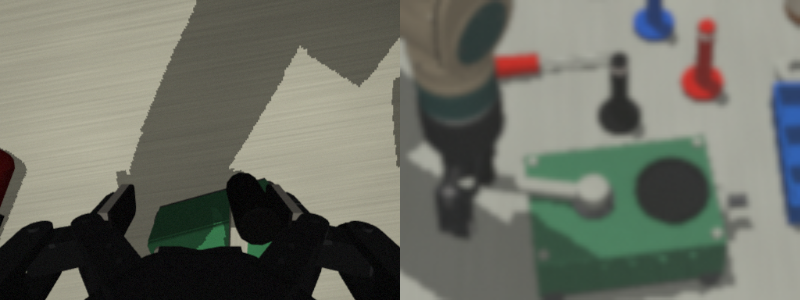

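```bash
python3 - <<'E'
from h import *
f0=np.array([-1.15,.64,.34])
print(swing("green",f0,0.4,1.1,32,step=.07,lim=9)); print(status.get_state()["time_s"])
E
```

```text
(0.47, 0.471, 1.3, 0.1, -0.0, False)
(0.54, 0.541, 0.1, -0.9, 0.6, False)
(0.61, 0.611, 0.8, -0.9, 0.5, False)
(0.68, 0.68, 0.2, -1.5, -0.5, False)
(0.75, 0.75, -0.3, -1.0, 0.6, False)
(0.82, 0.82, -0.4, -0.4, -0.7, False)
(0.89, 0.89, -0.3, -0.4, -1.2, False)
(0.96, 0.96, 0.1, 0.0, -0.8, False)
(1.03, 1.03, 1.0, -0.3, -1.1, False)
(1.1, 1.101, -0.6, 0.6, 0.6, False)
(False, np.float64(1.1008023405102838))
15.2333
```

```bash
python3 - <<'E'
from h import *
f0=np.array([-1.15,.64,.34])
print(swing("green",f0,1.1,1.33,32,step=.06,speed=30,lim=9)); print(status.get_state()["time_s"])
im=optics.capture("wrist"); im2=optics.capture("side"); im3=optics.capture("scene")
cv2.imwrite("pics/c3.png",np.hstack([cv2.resize(im[:,:,::-1],(400,300)),cv2.resize(im2[180:280,180:313,::-1],(400,300))]))
E
```

```text
(1.16, 1.157, 0.8, 0.4, -0.3, False)
(1.22, 1.216, 1.0, 0.5, -0.2, False)
(1.27, 1.274, 0.8, 1.4, -0.2, False)
(1.33, 1.331, -0.3, 1.2, -1.0, False)
(False, np.float64(1.3314999806919694))
16.7
```

View pics/c3.png

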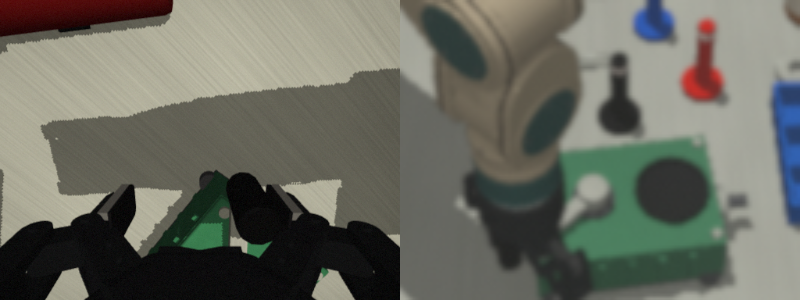

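```bash
python3 - <<'E'
from h import *
np.set_printoptions(precision=2,suppress=True)
P,o,u,t=pose("green",1.33,4); robot.servo_line(P,o,speed=80,stop_force=6)
P[2]=230; robot.servo_line(P,o,speed=200)
s=status.get_state()
P,o,u,t=pose("grey",0,6,230); robot.move_pose(P,o)
for c,z in (("scene",0),("side",0)):
    im=optics.capture(c); k=optics.calibration(c)
    for n,zz in (("green_knob",120),("green_hub",96)):
        print(c,n,[(round(d["conf"],2),onplane(k,d["at"],zz)[:2]) for d in optics.tip_of(n,c)[:2]])
    print("expect",pose("green",1.33,0)[0])
    if c=="side": cv2.imwrite("pics/c4.png",cv2.resize(im[:,:,::-1],(800,600)))
P,o,u,t=pose("grey",0,6); b=robot.servo_line(P,o,speed=120,stop_force=6); robot.dwell(0.2)
f0=force(); print("down",b,f0)
P,o,u,t=pose("grey",0,42); b=robot.servo_line(P,o,speed=25,stop_force=2.5)
s=status.get_state(); d=s["ee_pos"][:2]-GEO["grey"][0]
print(b,"lead",d@t,"rad",d@u, "ft",(s["wrist_force"]-f0)[:2]@t,s["time_s"])
im=optics.capture("wrist"); cv2.imwrite("pics/c5.png",cv2.resize(im[:,:,::-1],(800,600)))
E
```

```text
scene green_knob [(0.63, array([ 450.89, -293.36])), (0.42, array([546.52, 134.2 ]))]
scene green_hub [(0.84, array([ 537.68, -235.4 ])), (0.67, array([ 625.15, -216.66]))]
expect [np.float64(449.52982634279624), np.float64(-301.0748762490092), 116.0]
side green_knob [(0.76, array([ 455.47, -295.46]))]
side green_hub [(0.61, array([ 543.63, -227.74]))]
expect [np.float64(449.52982634279624), np.float64(-301.0748762490092), 116.0]
down False [-1.03  0.06 -0.26]
True lead 29.034473698065263 rad 110.43184835150598 ft -0.8085635783342128 22.6083
```

View pics/c4.png

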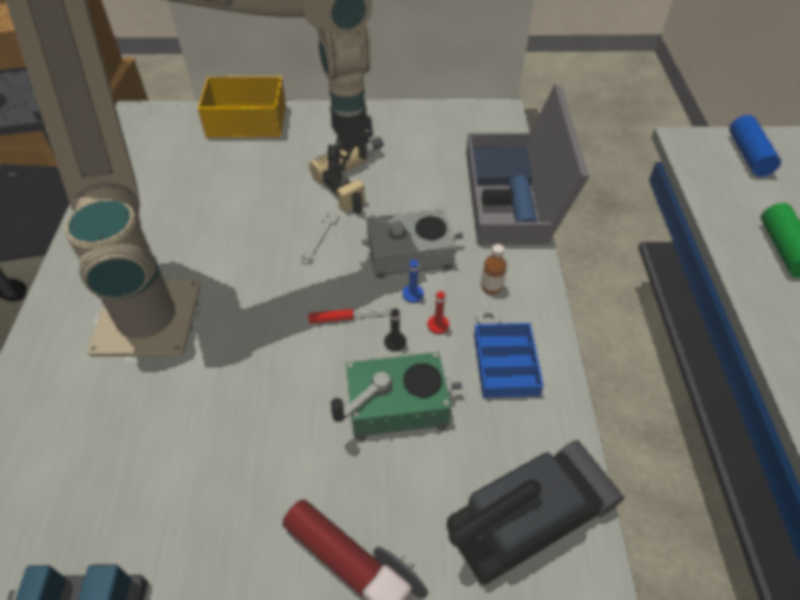

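View pics/c5.png

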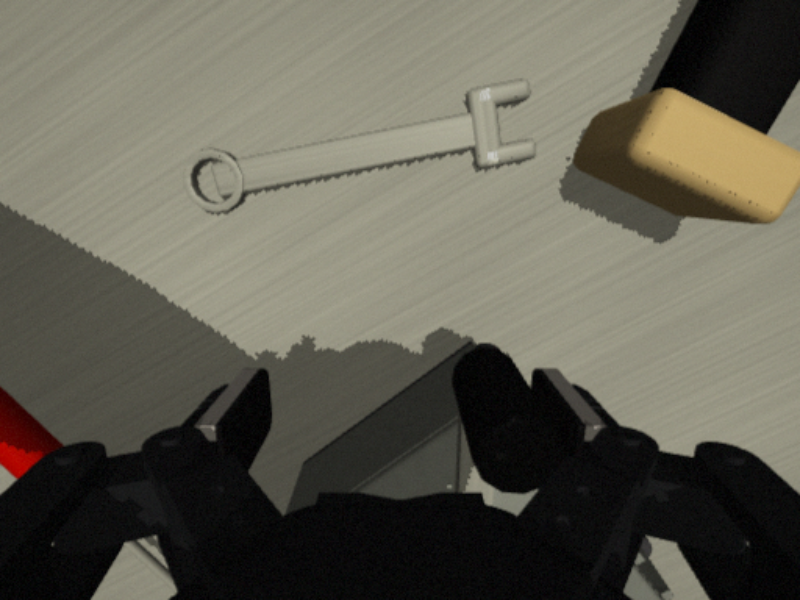

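```bash
python3 - <<'E'
from h import *
f0=np.array([-1.03,.06,-.26])
print(swing("grey",f0,0,0.48,29,step=.1,lim=9)); 
print(swing("grey",f0,0.48,1.1,29,step=.05,speed=30,lim=8)); print(status.get_state()["time_s"])
E
```

```text
(0.1, 0.096, 1.8, -0.8, 0.0, False)
(0.19, 0.192, 1.7, -0.1, -0.3, False)
(0.29, 0.288, 0.2, -1.0, -0.7, False)
(0.38, 0.385, 0.6, -0.5, -0.0, False)
(0.48, 0.481, 0.6, -1.5, 0.0, False)
(False, np.float64(0.4805962662897527))
(0.53, 0.527, 1.2, -2.4, 0.2, False)
(0.58, 0.575, 1.8, -2.6, 0.4, False)
(0.62, 0.623, 1.7, -1.3, 1.4, False)
(0.67, 0.668, 3.1, -3.1, 0.1, False)
(0.72, 0.71, 6.0, -4.4, -0.5, False)
(0.77, 0.724, 3.3, -1.2, 0.6, True)
(True, np.float64(0.7242340149204298))
26.6667
```

```bash
python3 - <<'E'
from h import *
P,o,u,t=pose("grey",0.68,0); robot.servo_line(P,o,speed=60,stop_force=8); robot.dwell(0.6)
im=optics.capture("wrist"); im2=optics.capture("side"); im3=optics.capture("scene")
cv2.imwrite("pics/c6.png",np.hstack([cv2.resize(im[:,:,::-1],(400,300)),cv2.resize(im2[100:250,160:360,::-1],(400,300))]))
k=optics.calibration("wrist");print(status.get_state()["time_s"], status.get_state()["ee_pos"])
P0=pose("grey",0.68,0)[0]
for th in (.55,.6,.65,.7,.75):
    p=pose("grey",th,0,140)[0]; a=proj(k,p); print(th,[round(float(v)/1.28) for v in (a[1],a[0])])
E
```

```text
28.125 [453.39862952 175.48899048 116.00112722]
0.55 [226, 229]
0.6 [216, 228]
0.65 [205, 227]
0.7 [194, 227]
0.75 [183, 228]
```

View pics/c6.png

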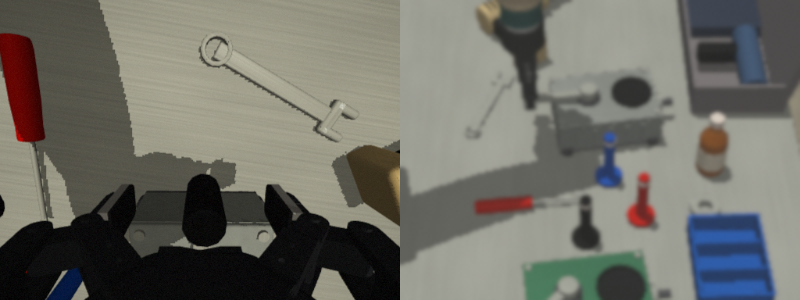

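```bash
python3 - <<'E'
from h import *
k=optics.calibration("side")
a=cv2.imread("pics/side0.png")[320:450,300:460]; b=cv2.imread("pics/c4.png")[320:450,300:460]
def mark(im,ths,c):
    im=cv2.resize(im,None,fx=2.4*1,fy=2.4)
    for th,col in zip(ths,c):
        for z in (140,88):
            p=pose("green",th,0,z)[0]; r,cc=proj(k,p); x=((cc+.5)*1.5625-.5-300)*2.4; y=((r+.5)*1.5625-.5-320)*2.4
            cv2.circle(im,(int(x),int(y)),3,col,-1)
    return im
cv2.imwrite("pics/c7.png",np.hstack([mark(a,[0],[(0,0,255)]),mark(b,[1.25,1.33,1.4],[(0,0,255),(255,255,0),(255,0,255)])]))
E
```

```text
(no output)
```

View pics/c7.png

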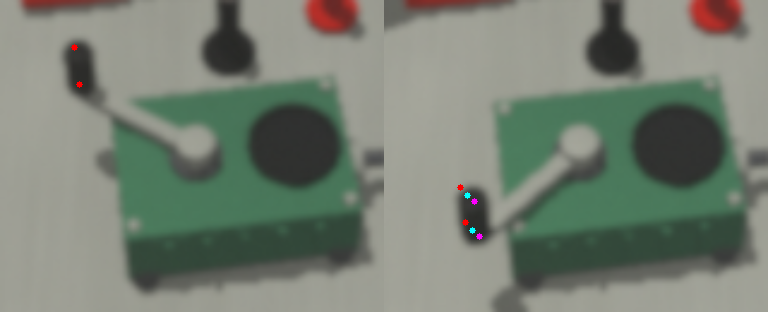

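```bash
python3 - <<'E'
from h import *
f0=np.array([-1.03,.06,-.26])
P,o,u,t=pose("grey",0.66,-22); robot.servo_line(P,o,speed=60,stop_force=6)
print(swing("grey",f0,0.66,0.3,-30,step=.12,speed=45,lim=9,sgn=-1)); 
print(swing("grey",f0,0.3,0.06,-30,step=.08,speed=30,lim=8,sgn=-1)); print(status.get_state()["time_s"])
im=optics.capture("wrist"); im2=optics.capture("side"); k=optics.calibration("wrist")
cv2.imwrite("pics/c8.png",np.hstack([cv2.resize(im[:,:,::-1],(400,300)),cv2.resize(im2[100:250,160:360,::-1],(400,300))]))
for th in (0,.06,.15):
    p=pose("grey",th,0,140)[0]; a=proj(k,p); print(th,[round(float(v)/1.28) for v in (a[1],a[0])])
E
```

```text
(0.57, 0.575, 2.4, 0.8, 1.5, False)
(0.48, 0.481, 1.5, -0.1, -0.3, False)
(0.39, 0.39, 0.6, -0.8, -0.8, False)
(0.3, 0.299, 0.3, -0.4, -0.4, False)
(False, np.float64(0.2987059975573194))
(0.22, 0.22, 1.0, -1.2, -0.7, False)
(0.14, 0.139, 0.8, -0.1, -0.1, False)
(0.06, 0.059, 0.8, -0.9, 0.7, False)
(False, np.float64(0.05887478992188422))
31.7
0 [152, 229]
0.06 [139, 228]
0.15 [120, 229]
```

View pics/c8.png

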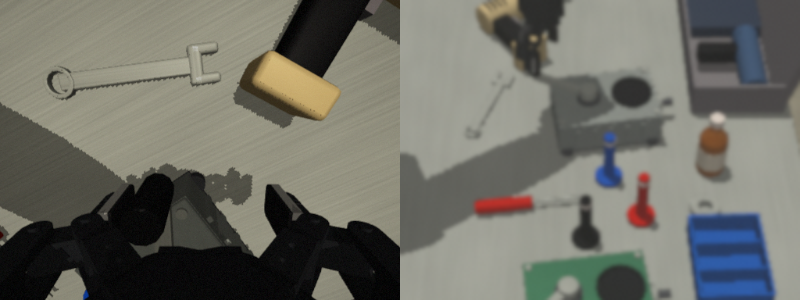

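```bash
python3 - <<'E'
from h import *
np.set_printoptions(precision=1,suppress=True)
P,o,u,t=pose("grey",0.06,-8); robot.servo_line(P,o,speed=80,stop_force=6)
P[2]=230; robot.servo_line(P,o,speed=200)
robot.move_pose([600,-27,250],ori(np.pi/2)); robot.dwell(.15)
k=optics.calibration("wrist"); im=optics.capture("wrist")
cv2.imwrite("pics/c9.png",cv2.resize(im[:,:,::-1],(800,600)))
print([(round(d["conf"],2),onplane(k,d["at"],0)[:2]) for d in optics.tip_of("marker","wrist")])
for p in ([649,-27,10],[649,-27,110]): print([round(float(v)*1.5625) for v in proj(k,p)][::-1])
print(status.get_state()["time_s"])
E
```

```text
[(0.86, array([557. , -74.6])), (0.83, array([646.8, -29.7])), (0.66, array([599.1,  62.3])), (0.48, array([ 525.6, -319.6])), (0.2, array([ 559.7, -217.5])), (0.18, array([ 531. , -297.4]))]
[397, 323]
[396, 370]
34.3667
```

View pics/c9.png

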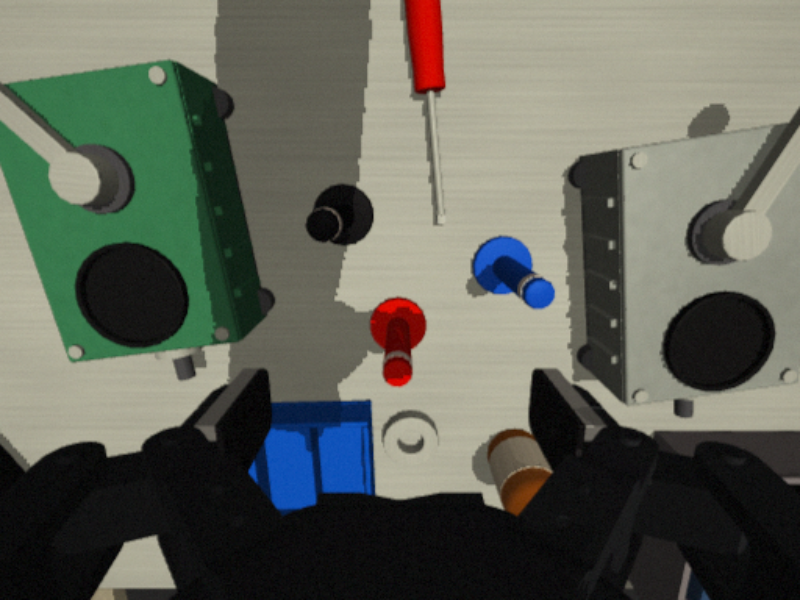

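```bash
python3 - <<'E'
from h import *
np.set_printoptions(precision=1,suppress=True)
k=optics.calibration("wrist")
print("dish",onplane(k,(340/1.5625,719/1.5625),75),"top",onplane(k,(370/1.5625,397/1.5625),110))
o=ori(np.pi/2)
robot.servo_line([649,-27,200],o,speed=150)
print(robot.servo_line([649,-27,92],o,speed=100,stop_force=8)); grasp(); 
s=status.get_state(); print(s["width"],s["ee_pos"],s["wrist_force"],s["time_s"])
robot.servo_line([649,-27,112],o,speed=60)
im=optics.capture("wrist"); im2=optics.capture("side")
cv2.imwrite("pics/d1.png",np.hstack([cv2.resize(im[:,:,::-1],(400,300)),cv2.resize(im2[150:270,220:380,::-1],(400,300))]))
E
```

```text
dish [640.9 206.1  75. ] top [649.3 -26.7 110. ]
False
18.50015855563437 [649.2 -27.1  92.2] [-0.2 -0.   1.9] 36.8333
```

View pics/d1.png

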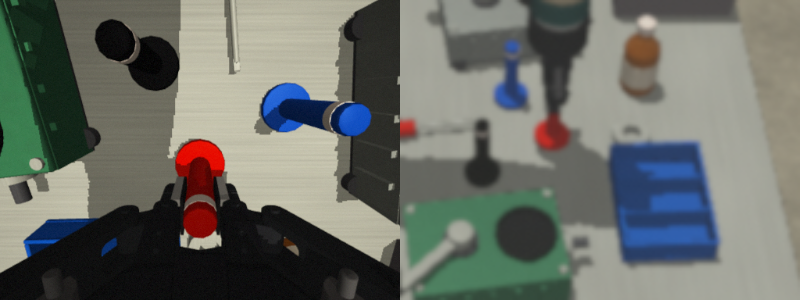

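```bash
python3 - <<'E'
from h import *
np.set_printoptions(precision=1,suppress=True)
o=ori(np.pi/2)
robot.servo_line([649,-27,260],o,speed=150)
robot.servo_line([641.3,206.3,260],o,speed=150)
robot.servo_line([641.3,206.3,180],o,speed=100); robot.dwell(.2)
im=optics.capture("wrist"); im2=optics.capture("side")
print(status.get_state()["width"],status.get_state()["time_s"])
cv2.imwrite("pics/d2.png",np.hstack([cv2.resize(im[:,:,::-1],(400,300)),cv2.resize(im2[80:200,200:360,::-1],(400,300))]))
E
```

```text
18.854628612310215 41.5083
```

View pics/d2.png

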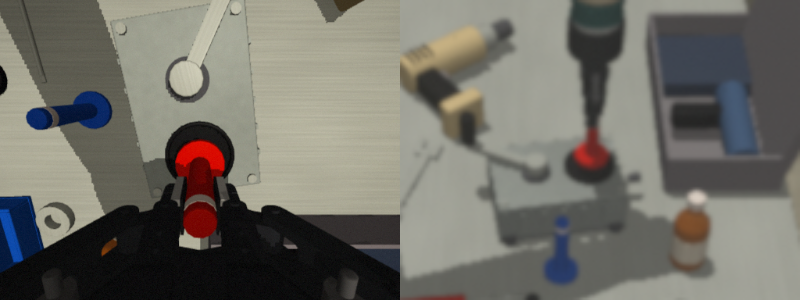

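```bash
python3 - <<'E'
from h import *
np.set_printoptions(precision=1,suppress=True)
o=ori(np.pi/2)
b=robot.servo_line([641.3,206.3,163.5],o,speed=25,stop_force=4)
s=status.get_state(); print(b,s["ee_pos"],s["wrist_force"])
im=optics.capture("wrist"); im2=optics.capture("side"); im3=optics.capture("scene")
cv2.imwrite("pics/d3.png",np.hstack([cv2.resize(im[:,:,::-1],(400,300)),cv2.resize(im3[130:250,240:400,::-1],(400,300))]))
E
```

```text
True [640.8 206.1 164.2] [0.  0.7 3.7]
```

View pics/d3.png

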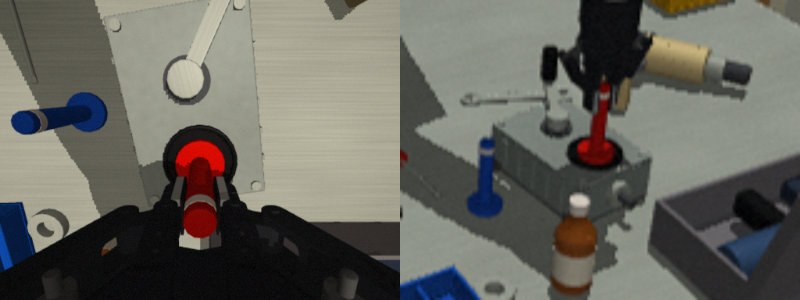

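```bash
python3 - <<'E'
from h import *
np.set_printoptions(precision=1,suppress=True)
o=ori(np.pi/2)
let_go(); robot.dwell(.2); p=status.get_state()["ee_pos"]
robot.servo_line([p[0],p[1],300],o,speed=120)
robot.move_pose([500,150,350],o); robot.dwell(.3)
k=optics.calibration("wrist")
im=optics.capture("wrist"); im3=optics.capture("scene"); im2=optics.capture("side")
for n,z in (("grey_knob",120),("grey_hub",96),("grey_dish",72),("marker",72),("green_knob",120),("green_hub",96)):
    print(n,[(round(d["conf"],2),onplane(k,d["at"],z)[:2]) for d in optics.tip_of(n,"wrist")[:3]])
cv2.imwrite("pics/e1.png",cv2.resize(im[:,:,::-1],(800,600)));cv2.imwrite("pics/e2.png",cv2.resize(im2[:,:,::-1],(800,600)))
cv2.imwrite("pics/e3.png",cv2.resize(im3[130:280,130:410,::-1],(800,430)))
for n,a in dict(m72=[641.3,206.3,82],top=[641.3,206.3,182],rim=[641.3,206.3,78],k0=pose("grey",0,0,140)[0],k15=pose("grey",.15,0,140)[0]).items(): print(n,[round(float(v)*1.5625) for v in proj(k,a)][::-1])
print(status.get_state()["time_s"])
E
```

```text
grey_knob [(0.8, array([462.3, 239.8])), (0.58, array([691.9, 101.4]))]
grey_hub [(0.59, array([568.3, 194.1])), (0.53, array([558. , 190.2]))]
grey_dish [(0.92, array([642.2, 207.7])), (0.34, array([460.4,  19.9]))]
marker [(0.97, array([642.4, 206.9])), (0.63, array([577. ,  75.6])), (0.56, array([537.5, -42. ]))]
green_knob [(0.32, array([457.3,  39.7]))]
green_hub [(0.44, array([ 535.4, -142.4]))]
m72 [456, 403]
top [472, 466]
rim [455, 401]
k0 [528, 230]
k15 [509, 221]
45.8417
```

View pics/e1.png

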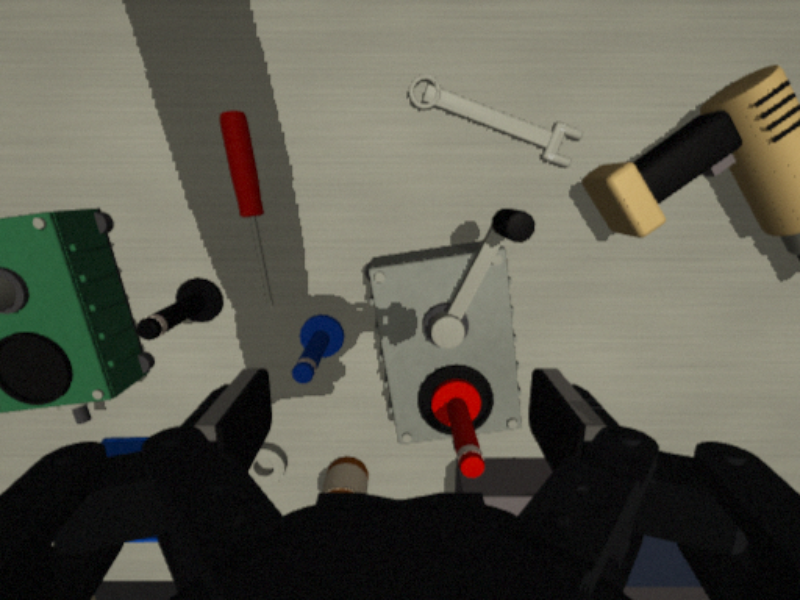

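View pics/e2.png

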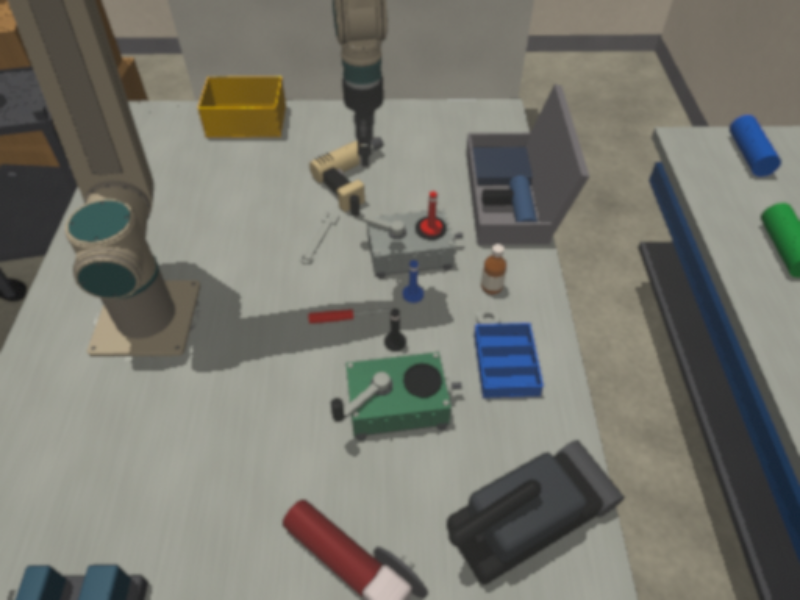

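View pics/e3.png

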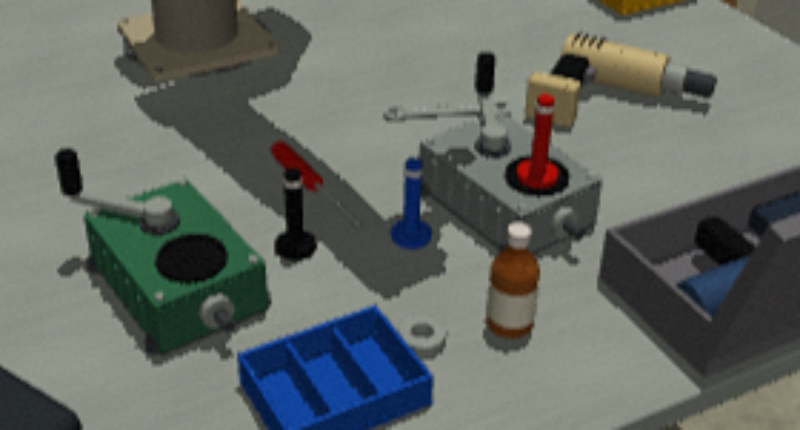

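```bash
python3 - <<'E'
from h import *
s=status.get_state(); print(s["time_s"],abs(s["qd"]).max()); print(ticket.hand_in())
E
```

```text
45.8417 0.001982318868068616
the job is handed in; nothing more can be done
None
```

The job is handed in at about 46 s of the 72 s. The grey head is the one that binds, and the red marker stands in its dish.

- **Green lever (free):** it moved freely all the way to about 1.32 rad. I left it there, just short of its rigid stop. The side picture agreed, once I corrected for the offset seen in the rest picture.
- **Grey lever (binds):** the force started to rise at about 0.65 rad. I stopped at an 8 N limit and it stood at about 0.66 rad while green was fully over. I then pushed it back with the other finger.
- **Marker:** the red one was gripped by its upper stem and lowered until it touched at the expected dish-floor height. The last wrist picture shows it upright and within about 2 mm of the dish centre.

**Checks that disagreed or were less certain:**
- I left the grey lever just short of its rest stop. Finger contact and the picture put it at about 0.08 rad and the network's knob position at about 0.10, against the limit of 0.15.
- The network's raw positions for the green knob were about 7 mm short of where I expected it. Most of that matches the error the same cameras had for that knob at rest.
- Forces were only read between steps, so the peak force on the levers was not recorded.

In the last pictures the other tools look unmoved and the arm is clear of everything.

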